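# Load the light box and hold its shutter open

## Task

Stand the small brown vial, the dropper bottle and the squat specimen jar upright, side by side, on the glass floor of the light box's well. Only when all three are in and let go, pull the spring-loaded shutter handle out until it is level with the two marker studs and keep it there: finish while still holding the handle at the mark, because the shutter springs shut when let go. Leave the marker studs where they are set and do not shift anything else on the bench.

Things in the scene. Friction and masses are not known exactly. Their poses are not given: they have to be found in the camera images.
- vial: brown glass vial with a black screw cap, a cylinder 24 mm in diameter and 60 mm high (cap 23 mm in diameter, top 16 mm), 50 g, standing on the bench; origin at the centre of its underside, z up its axis
- bottle: pale glass dropper bottle, 75 mm high: body 40 mm in diameter up to 42 mm, shoulder to 49 mm, then a narrow dark rubber dropper bulb (24 mm wide and less); 90 g, standing on the bench; origin at the centre of its underside, z up its axis
- jar: squat pale specimen jar, 45 mm high: body 46 mm in diameter, white lid 50 mm in diameter from 32 to 45 mm height; 100 g, standing on the bench; origin at the centre of its underside, z up its axis
- lightbox: white light box fixed to the bench, 110 mm (x) by 220 mm (y), 32 mm high, with a shallow open well 94 mm (x) by 204 mm (y) inside 8 mm walls; the well's glass floor is 20 mm above the bench, the rim 12 mm above the glass. Origin on the bench under the centre of the well; x points to the back, -x is the front, where the shutter comes out over a flat aluminium tongue 130 mm wide and 6 mm thick that reaches 150 mm out from the front face
- handle (a point): grip point on the shutter's handle: an upright steel tab on the black shutter, 14 mm thick along the light box's x, 40 mm wide along its y, top 80 mm above the bench; this point is on the tab's centre line, 62 mm above the bench. Shut, it lies 100 mm in front (-x) of the light box's origin, with 38 mm free between tab and box; it moves straight along the light box's -x. Axes as the light box's
- mark (a point): the set mark: the middle between two small steel studs (12 mm square, 22 mm high, 112 mm apart along the light box's y) on the aluminium tongue, 22 mm above the bench. The pair is set anywhere from 45 to 70 mm in front (-x) of the shut handle; the handle passes between them. Axes as the light box's; the handle is at the mark when the x offset between handle and mark, along the light box's x, is zero
- shutter (a joint): how far the shutter is pulled out, in m: 0 shut, 0.085 at its end stop (beyond the mark). A spring pulls it shut: 4 N when shut, rising 0.8 N per 10 mm (about 10 N at the farthest mark), plus 0.5 N friction
- petri: clear covered petri dish 64 mm in diameter, 16 mm high, a bystander among the samples; origin at the centre of its underside
- pen: marker pen lying flat, 130 mm long, 14 mm thick, a bystander among the samples; origin under it, near its middle, x along it
- carton: small empty open cardboard box 90 by 75 by 30 mm, a bystander; origin at the centre of its underside
- slidebox: flat white plastic box for glass slides, 80 by 60 by 24 mm, a bystander; origin at the centre of its underside
There are look-alikes about, which are no part of the job. Several things look just like the bottle: the one meant starts farthest to the robot's right. Of the things that look like the vial, take the one that is farthest from the robot's base at the start.

How it is judged:
By the outcome, as a careful person would: the job done as asked, in the order asked, and still so for the second after the job is handed in, while the arm keeps its last pose, push and grip.
It also fails if it takes over 72 s, if anything falls off the work surface, if the arm or the gripper's body presses on something with over 40 N, if the wrist force passes 120 N, or if a joint passes its speed limit or range.

## Robot

A 7-joint arm with a two-finger parallel gripper is mounted at the origin on the work surface. World frame = base frame: x ahead of the robot, y to its left, z up, the work surface at z = 0. Lengths are in m, angles in rad, forces in N, time in s.
With the tool pointing down it reaches from about 0.4 to 0.85 m from the base axis. Payload 4.5 kg.
Tool frame: the origin (TCP) lies midway between the tips of the shut fingers; the grasp point (between the pads) lies 19 mm behind it; z points along the fingers, y is the line along which they close (so a half turn about z gives the same grasp; the last joint's range is limited). The gripper opens to 88 mm and grips with 3 to 60 N. Pads are 18 mm wide; open, the fingers measure 123 mm over their backs; the gripper's body (75 mm by 187 mm) begins 45 mm behind the grasp point.
Start: joints at [-1.249, 0.689, -0.195, 1.565, 0.157, 0.902, -0.215], TCP at [0.177, 0.599, 0.239] pointing down, gripper open.
Joint ranges: [-3.01, 3.01], [-0.46, 2.08], [-1.47, 1.51], [0.13, 2.56], [-1, 4.14], [0.04, 2.09], [-2.66, 2.66]. Speed limits (rad/s): [2.57, 2.57, 3.14, 3.14, 3.14, 3.14, 3.14].

## Interface

Orientations are given as a unit quaternion [x, y, z, w].
In Python, from plant import r gives the robot as it stands.
- The arm moves only by the tool carry_out, never from a script. Its argument "plan" is a list of rows, each an object with "rot": the turn, a rotation vector about the tool's x, y, z in rad, a list of three; "xyz": the shift along the tool's x, y, z in m, a list of three; "grip": the closure in counts, from 0 (fully open) to 255 (shut). In form: [{"rot": [wx, wy, wz], "xyz": [dx, dy, dz], "grip": grip}, ...]. A call has 1 to 8 rows; each row is the pose to reach, as a shift and turn from the pose commanded when the call began, along the tool's axes at that moment; what a row does not reach only later rows make up. A row lasts 1/12 s, in which the tool goes at most 41.7 mm and 7.16 degrees, less where a joint would pass 70% of its speed; a pose out of reach is approached as far as the arm can. A call with a gripper value outside its range is refused whole. The fingers move at their own pace and stop on an object; "squeeze" is the grip in N (left out, the last holds). Time passes only in rows, so rows that repeat a pose let the fingers close. It gives the time, the measured TCP pose, the force, the opening and the grip force at its end, in the units of the state.
- r.get_state(): the state, without advancing time (a new reading comes with each control period).
- r.snapshot(name): name is "scene" or "top" or "wrist"; returns the picture (400x640x3 uint8, red, green, blue); there is no depth.
- r.camera_params(name): a dict with "fx", "fy", "cx", "cy" (pixels), "position" and "attitude" of the camera in the world; the wrist camera has in their place "hand_eye" (4x4, takes a point from camera to tool coordinates, whose origin is the TCP and whose axes are the flange's). Camera axes: x right, y down, z forward; pixel columns grow to the right and rows downward; lengths in m; the calibration is good to about 2 mm. A picture is of the moment at which its call begins: read the wrist's pose just before it. camera_params takes no time and is no camera call.
- r.finish_job(): hands the job in; it is judged then, once.
The state is a dict: "clock": time; "q": joint angles; "qd": joint speeds; "joint_torque": joint torques, N m; "tool_pos": TCP position; "eef_rot": TCP orientation; "contact_force": force on the tool from outside, world axes, zero at the start; "moment": the same for the moment, N m; "opening": opening from 0.0 (shut) to 1.0 (fully open); "finger_force": force on a finger pad.
Only numpy, scipy, OpenCV 4.12 (cv2) and the standard library are available. Lean on these libraries where they do the work, as an engineer would, in place of code of your own. Each camera call takes 0.05 s, during which the arm holds its last target. There are 200 camera calls.

## Working session

There is one attempt and no reset: what is moved stays moved. The work goes in short steps, Python scripts to look and compute and a tool call to move; the robot and the scene stay as the last step left them, time stands still between calls to the robot, and variables do not carry over. Pictures are saved under pics/ and viewed, at most 10 in all, crops included, and the job is handed in when it is done.

Besides the shell and the picture viewer there is one more tool, called after "Emit:" in YAML: its name, and indented under it one key for each argument. carry_out: Moves the arm, as the interface text tells. Its arguments: {"type":"object","properties":{"plan":{"type":"array"},"squeeze":{"type":"number"}},"required":["plan"]}

```bash
ls; mkdir -p pics; python3 - <<'E'
from plant import r
import cv2
for n in("scene","top"):
    p=r.camera_params(n);print(n,p)
    cv2.imwrite(f"pics/{n}0.png",r.snapshot(n)[:,:,::-1])
print(r.camera_params("wrist"));print(r.get_state())
E
```

```text
pics
scene {'fx': 467.2948619887329, 'fy': 467.2948619887329, 'cx': 310.4042506726008, 'cy': 200.14854736912991, 'position': array([ 1.1495902 , -0.64567355,  0.88506079]), 'attitude': array([ 0.85063573,  0.3180933 , -0.15347291, -0.38946318])}
top {'fx': 410.0900754426557, 'fy': 410.0900754426557, 'cx': 321.84399538603407, 'cy': 194.74154229592926, 'position': array([0.37977716, 0.02672497, 1.35757861]), 'attitude': array([ 0.70699802, -0.70442468,  0.040278  , -0.04813895])}
{'fx': 317.2209137157956, 'fy': 317.2209137157956, 'cx': 319.4548777542687, 'cy': 193.83518233865826, 'hand_eye': array([[ 1.48248267e-03, -9.64785555e-01, -2.63033526e-01,
         6.74469602e-02],
       [ 9.99998580e-01,  1.64102102e-03, -3.83041706e-04,
         8.47304937e-04],
       [ 8.01196650e-04, -2.63032585e-01,  9.64786617e-01,
        -1.46531452e-01],
       [ 0.00000000e+00,  0.00000000e+00,  0.00000000e+00,
         1.00000000e+00]])}
{'clock': 0.1, 'q': array([-1.24920313,  0.68984956, -0.19452596,  1.56621424,  0.15729851,
        0.90248294, -0.2151216 ]), 'qd': array([ 0.00112694, -0.00203979, -0.000679  , -0.00218235,  0.00209398,
       -0.00086391,  0.00022161]), 'joint_torque': array([-4.20637560e-03, -5.28500926e+01, -1.27189022e+00, -1.53838331e+01,
       -5.25725016e-02,  1.97922534e-03,  3.54833458e-05]), 'tool_pos': array([0.17728023, 0.59876164, 0.2380288 ]), 'eef_rot': array([ 1.43373186e-01,  9.89668388e-01, -7.79798160e-04, -5.67347962e-05]), 'contact_force': array([-1.09984639, -0.2318386 ,  0.54208582]), 'moment': array([-0.01951004,  0.01825319,  0.01784686]), 'finger_force': 0.0, 'opening': 0.9997467955253267}
```

View pics/top0.png

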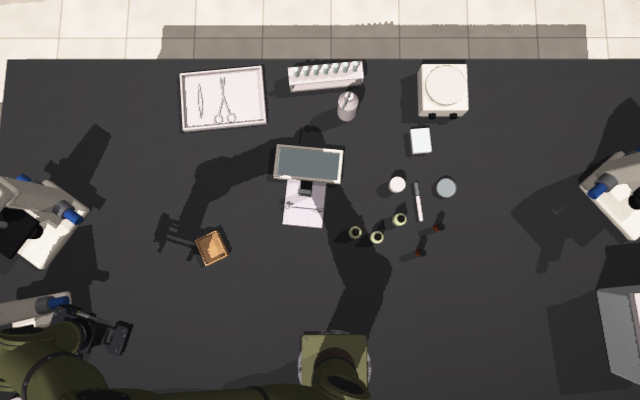

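View pics/scene0.png

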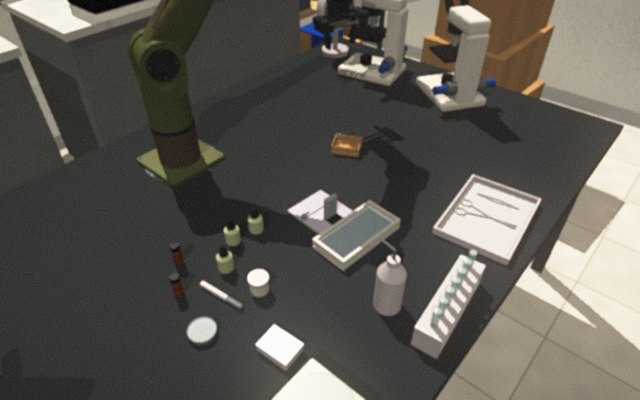

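Top view: base at the bottom, the robot's right is image right. Bottle-like: (355,232), (377,237) and (400,219), of which the right-most (400,219) is meant. Vial-like: (438,227) and (420,252), of which the farther from the base is (438,227). Jar (397,184), light box (308,164), petri (446,187), pen (418,202). A close crop will check this.

```bash
cat > h.py <<'E'
from plant import r
import numpy as np, cv2
from scipy.spatial.transform import Rotation as R
def cam(n,st=None):
    p=r.camera_params(n)
    K=np.array([[p["fx"],0,p["cx"]],[0,p["fy"],p["cy"]],[0,0,1]])
    if n=="wrist":
        st=st or r.get_state(); T=np.eye(4); T[:3,:3]=R.from_quat(st["eef_rot"]).as_matrix(); T[:3,3]=st["tool_pos"]
        T=T@p["hand_eye"]; return K,T[:3,:3],T[:3,3]
    return K,R.from_quat(p["attitude"]).as_matrix(),np.array(p["position"])
def px2w(c,uv,z):
    K,M,t=c; d=M@np.linalg.solve(K,[uv[0],uv[1],1]); return t+d*(z-t[2])/d[2]
def w2px(c,P):
    K,M,t=c; q=K@(M.T@(np.asarray(P)-t)); return q[:2]/q[2]
E
python3 - <<'E'
from h import *
a=cv2.imread("pics/top0.png")[135:265,270:460]
cv2.imwrite("pics/top0c.png",cv2.resize(a,None,fx=4,fy=4,interpolation=cv2.INTER_CUBIC))
b=cv2.imread("pics/scene0.png")[185:355,140:410]
cv2.imwrite("pics/scene0c.png",cv2.resize(b,None,fx=2.9,fy=2.9,interpolation=cv2.INTER_CUBIC))
c=cam("top"); s=cam("scene")
for n,uv,z in(("bottle",(400,219),.06),("vial",(438,227),.06),("jar",(397,184),.045),("v2",(420,252),.06),("b2",(377,237),.07),("c0",(276,146),.032),("c1",(343,150),.032),("c2",(341,184),.032),("c3",(274,180),.032)):
    P=px2w(c,uv,z);print(n,P.round(3),w2px(s,P).round(0))
E
```

```text
bottle [ 0.466 -0.206  0.06 ] [223. 250.]
vial [ 0.442 -0.325  0.06 ] [177. 274.]
jar [ 0.581 -0.201  0.045] [258. 277.]
v2 [ 0.363 -0.266  0.06 ] [177. 244.]
b2 [ 0.409 -0.131  0.07 ] [230. 221.]
c0 [0.709 0.194 0.032] [398. 218.]
c1 [ 0.696 -0.027  0.032] [343. 263.]
c2 [ 0.582 -0.021  0.032] [310. 239.]
c3 [0.595 0.199 0.032] [365. 199.]
```

View pics/top0c.png

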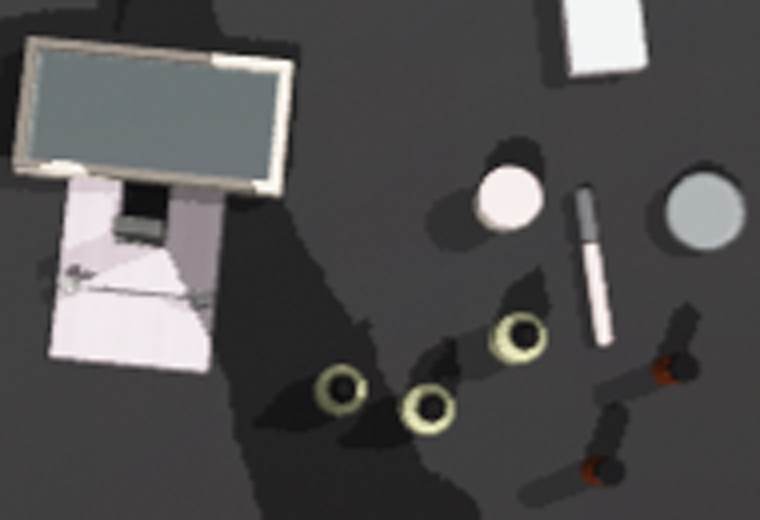

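View pics/scene0c.png

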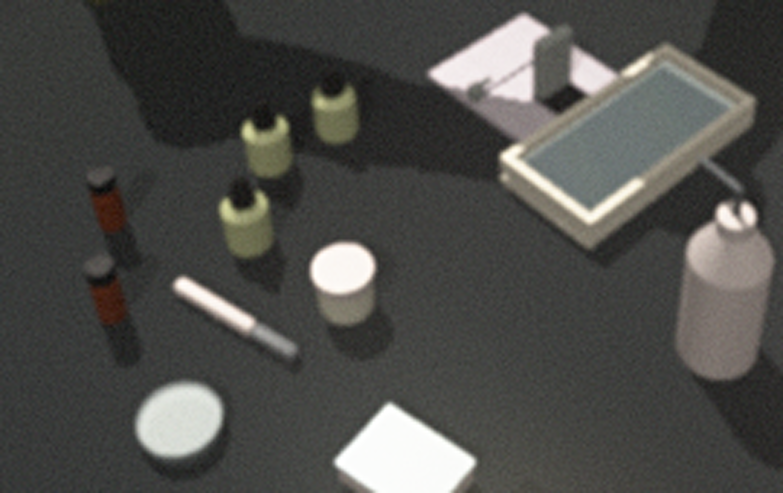

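```bash
python3 - <<'E'
from h import *
c=cam("top");s=cam("scene")
f=lambda x,y:((x+.5)/4-.5+270,(y+.5)/4-.5+135)
g=lambda P:((w2px(s,P)-[140,185]+.5)*2.9).round(0)
for n,x,y,z in(("bottlebulb",525,335,.072),("bottle sh",518,338,.044),("vial",684,368,.06),("jar",510,197,.045),("stud",72,283,.022),("stud",205,300,.022),("tab",140,222,.08),("petri",705,210,.016)):
    P=px2w(c,f(x,y),z);print(n,P.round(4),g(P))
C=np.array([px2w(c,f(*q),.032) for q in((30,38),(293,60),(280,196),(14,172))])
o=C.mean(0);ex=((C[0]+C[1])-(C[2]+C[3]));ex/=np.linalg.norm(ex);ey=((C[0]+C[3])-(C[1]+C[2]));print([np.linalg.norm(C[i]-C[i-1]).round(3) for i in range(4)],o,np.degrees(np.arctan2(ex[1],ex[0])),np.degrees(np.arctan2(-ey[0],ey[1])))
for q in C: print(g(q))
E
```

```text
bottlebulb [ 0.4676 -0.2063  0.072 ] [241. 182.]
bottle sh [ 0.4671 -0.2058  0.044 ] [246. 205.]
vial [ 0.4429 -0.3329  0.06  ] [100. 266.]
jar [ 0.581  -0.2013  0.045 ] [343. 269.]
stud [0.5123 0.1539 0.022 ] [558.  38.]
stud [0.4987 0.0449 0.022 ] [474.  88.]
tab [0.5549 0.0955 0.08  ] [555.  40.]
petri [ 0.575  -0.3665  0.016 ] [182. 420.]
[np.float64(0.113), np.float64(0.218), np.float64(0.114), np.float64(0.219)] [0.64944679 0.08740384 0.032     ] -5.549645923718277 -4.928457312518543
[754. 102.]
[592. 227.]
[498. 157.]
[662.  44.]
```

```bash
cat >> h.py <<'E'
def pose(x,y,z,deg):  # tool down, closing axis (tool y) at deg from world x
    a=np.radians(deg); Y=np.array([np.cos(a),np.sin(a),0]); Z=np.array([0,0,-1.])
    return np.array([x,y,z]),np.column_stack([np.cross(Y,Z),Y,Z])
def chain(*ps):
    s=r.get_state(); p,M=np.array(s["tool_pos"]),R.from_quat(s["eef_rot"]).as_matrix()
    for q in ps:
        P,N=pose(*q); print(q,"xyz",(M.T@(P-p)).round(4).tolist(),"rot",R.from_matrix(M.T@N).as_rotvec().round(4).tolist()); p,M=P,N
E
python3 - <<'E'
from h import *
chain((.40,.40,.24,47),(.52,.12,.24,20),(.50,-.17,.24,-5.5),(.443,-.333,.16,-5.5))
E
```

```text
(0.4, 0.4, 0.24, 47) xyz [-0.27, -0.1274, -0.0017] rot [-0.0015, 0.0005, 0.4628]
(0.52, 0.12, 0.24, 20) xyz [-0.2787, -0.1229, 0.0] rot [0.0, 0.0, 0.4712]
(0.5, -0.17, 0.24, -5.5) xyz [-0.2657, -0.118, 0.0] rot [0.0, 0.0, 0.4451]
(0.443, -0.333, 0.16, -5.5) xyz [-0.1677, -0.0411, 0.08] rot [0.0, 0.0, 0.0]
```

Emit:
carry_out:
  plan:
    - {"xyz": [-0.27, -0.127, -0.002], "rot": [0, 0, 0.463], "grip": 0}
    - {"xyz": [-0.27, -0.127, -0.002], "rot": [0, 0, 0.463], "grip": 0}
    - {"xyz": [-0.27, -0.127, -0.002], "rot": [0, 0, 0.463], "grip": 0}
    - {"xyz": [-0.27, -0.127, -0.002], "rot": [0, 0, 0.463], "grip": 0}
    - {"xyz": [-0.27, -0.127, -0.002], "rot": [0, 0, 0.463], "grip": 0}
    - {"xyz": [-0.27, -0.127, -0.002], "rot": [0, 0, 0.463], "grip": 0}
    - {"xyz": [-0.27, -0.127, -0.002], "rot": [0, 0, 0.463], "grip": 0}
    - {"xyz": [-0.27, -0.127, -0.002], "rot": [0, 0, 0.463], "grip": 0}

```text
clock: 0.77
tool_pos: [0.4074, 0.393, 0.2405]
eef_rot: [0.372, 0.928, -0.002, 0.003]
contact_force: [0.5, -0.3, 0.1]
opening: 1.0
finger_force: 0.0
```

Emit:
carry_out:
  plan:
    - {"xyz": [-0.279, -0.123, 0], "rot": [0, 0, 0.471], "grip": 0}
    - {"xyz": [-0.279, -0.123, 0], "rot": [0, 0, 0.471], "grip": 0}
    - {"xyz": [-0.279, -0.123, 0], "rot": [0, 0, 0.471], "grip": 0}
    - {"xyz": [-0.279, -0.123, 0], "rot": [0, 0, 0.471], "grip": 0}
    - {"xyz": [-0.279, -0.123, 0], "rot": [0, 0, 0.471], "grip": 0}
    - {"xyz": [-0.279, -0.123, 0], "rot": [0, 0, 0.471], "grip": 0}
    - {"xyz": [-0.279, -0.123, 0], "rot": [0, 0, 0.471], "grip": 0}
    - {"xyz": [-0.279, -0.123, 0], "rot": [0, 0, 0.471], "grip": 0}

```text
clock: 1.43
tool_pos: [0.5224, 0.1127, 0.2406]
eef_rot: [0.577, 0.816, -0.002, 0.002]
contact_force: [-0.2, -0.1, -0.5]
opening: 1.001
finger_force: 0.0
```

Emit:
carry_out:
  plan:
    - {"xyz": [-0.266, -0.118, 0], "rot": [0, 0, 0.445], "grip": 0}
    - {"xyz": [-0.266, -0.118, 0], "rot": [0, 0, 0.445], "grip": 0}
    - {"xyz": [-0.266, -0.118, 0], "rot": [0, 0, 0.445], "grip": 0}
    - {"xyz": [-0.266, -0.118, 0], "rot": [0, 0, 0.445], "grip": 0}
    - {"xyz": [-0.266, -0.118, 0], "rot": [0, 0, 0.445], "grip": 0}
    - {"xyz": [-0.266, -0.118, 0], "rot": [0, 0, 0.445], "grip": 0}
    - {"xyz": [-0.266, -0.118, 0], "rot": [0, 0, 0.445], "grip": 0}
    - {"xyz": [-0.266, -0.118, 0], "rot": [0, 0, 0.445], "grip": 0}

```text
clock: 2.1
tool_pos: [0.4981, -0.1806, 0.2409]
eef_rot: [0.745, 0.667, -0.002, 0.002]
contact_force: [-0.7, -0.8, 0.0]
opening: 0.991
finger_force: 0.0
```

Emit:
carry_out:
  plan:
    - {"xyz": [-0.168, -0.041, 0.08], "rot": [0, 0, 0], "grip": 0}
    - {"xyz": [-0.168, -0.041, 0.08], "rot": [0, 0, 0], "grip": 0}
    - {"xyz": [-0.168, -0.041, 0.08], "rot": [0, 0, 0], "grip": 0}
    - {"xyz": [-0.168, -0.041, 0.08], "rot": [0, 0, 0], "grip": 0}
    - {"xyz": [-0.168, -0.041, 0.08], "rot": [0, 0, 0], "grip": 0}
    - {"xyz": [-0.168, -0.041, 0.08], "rot": [0, 0, 0], "grip": 0}
    - {"xyz": [-0.168, -0.041, 0.08], "rot": [0, 0, 0], "grip": 0}
    - {"xyz": [-0.168, -0.041, 0.08], "rot": [0, 0, 0], "grip": 0}

```text
clock: 2.77
tool_pos: [0.4444, -0.3315, 0.1607]
eef_rot: [0.74, 0.673, 0.001, -0.0]
contact_force: [0.7, 0.3, -0.8]
opening: 0.994
finger_force: 0.0
```

```bash
python3 - <<'E'
from h import *
s=r.get_state();c=cam("wrist",s);a=r.snapshot("wrist")[:,:,::-1].copy()
cv2.imwrite("pics/w1.png",a);print(s["tool_pos"],s["q"].round(2))
for P in((.4429,-.3329,.06),(.4671,-.2058,.044),(.443,-.333,0)): print(w2px(c,P))
chain((.443,-.333,.016,-5.5))
E
```

```text
[ 0.44436309 -0.3314585   0.16067998] [ 0.53  0.71  0.04  1.86 -0.05  0.57  0.52]
[317.53004126 196.64807708]
[333.71312713  26.00216055]
[317.99573771 180.34140911]
(0.443, -0.333, 0.016, -5.5) xyz [-0.0023, -0.0017, 0.145] rot [0.0009, -0.0013, 0.0026]
```

View pics/w1.png

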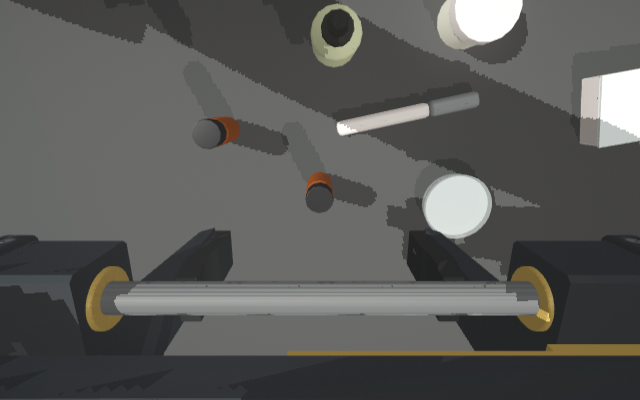

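Wrist view: our vial's cap is at (319,198), predicted (318,197), so it agrees within about 1 mm. The look-alike is at (210,133), clear of the fingers. Descending.

Emit:
carry_out:
  plan:
    - {"xyz": [-0.002, -0.002, 0.04], "rot": [0, 0, 0], "grip": 0}
    - {"xyz": [-0.002, -0.002, 0.08], "rot": [0, 0, 0], "grip": 0}
    - {"xyz": [-0.002, -0.002, 0.105], "rot": [0, 0, 0], "grip": 0}
    - {"xyz": [-0.002, -0.002, 0.125], "rot": [0, 0, 0], "grip": 0}
    - {"xyz": [-0.002, -0.002, 0.138], "rot": [0, 0, 0], "grip": 0}
    - {"xyz": [-0.002, -0.002, 0.145], "rot": [0, 0, 0], "grip": 0}
    - {"xyz": [-0.002, -0.002, 0.145], "rot": [0, 0, 0], "grip": 0}
    - {"xyz": [-0.002, -0.002, 0.145], "rot": [0, 0, 0], "grip": 120}
  squeeze: 20

```text
clock: 3.48
tool_pos: [0.4422, -0.3346, 0.0165]
eef_rot: [0.74, 0.673, 0.0, 0.001]
contact_force: [-0.2, -0.1, 1.2]
opening: 0.946
finger_force: 0.0
```

Emit:
carry_out:
  plan:
    - {"xyz": [0, 0, 0], "rot": [0, 0, 0], "grip": 255}
    - {"xyz": [0, 0, 0], "rot": [0, 0, 0], "grip": 255}
    - {"xyz": [0, 0, 0], "rot": [0, 0, 0], "grip": 255}
    - {"xyz": [0, 0, 0], "rot": [0, 0, 0], "grip": 255}
    - {"xyz": [0, 0, 0], "rot": [0, 0, 0], "grip": 255}
    - {"xyz": [0, 0, 0], "rot": [0, 0, 0], "grip": 255}

```text
clock: 3.98
tool_pos: [0.4414, -0.3349, 0.0159]
eef_rot: [0.74, 0.672, 0.0, 0.0]
contact_force: [-0.3, -0.2, 0.8]
opening: 0.498
finger_force: 0.0
```

Emit:
carry_out:
  plan:
    - {"xyz": [0, 0, 0], "rot": [0, 0, 0], "grip": 255}
    - {"xyz": [0, 0, 0], "rot": [0, 0, 0], "grip": 255}
    - {"xyz": [0, 0, 0], "rot": [0, 0, 0], "grip": 255}
    - {"xyz": [0, 0, 0], "rot": [0, 0, 0], "grip": 255}
    - {"xyz": [0, 0, 0], "rot": [0, 0, 0], "grip": 255}

```text
clock: 4.4
tool_pos: [0.4414, -0.3347, 0.0156]
eef_rot: [0.74, 0.672, 0.0, -0.0]
contact_force: [-0.2, -0.7, -0.6]
opening: 0.27
finger_force: 20.0
```

Emit:
carry_out:
  plan:
    - {"xyz": [0, 0, -0.02], "rot": [0, 0, 0], "grip": 255}
    - {"xyz": [0, 0, -0.055], "rot": [0, 0, 0], "grip": 255}
    - {"xyz": [0, 0, -0.09], "rot": [0, 0, 0], "grip": 255}
    - {"xyz": [0, 0, -0.115], "rot": [0, 0, 0], "grip": 255}
    - {"xyz": [0, 0, -0.13], "rot": [0, 0, 0], "grip": 255}
    - {"xyz": [0, 0, -0.13], "rot": [0, 0, 0], "grip": 255}

```text
clock: 4.9
tool_pos: [0.4428, -0.336, 0.1489]
eef_rot: [0.74, 0.672, 0.001, 0.003]
contact_force: [0.1, -0.1, 0.1]
opening: 0.268
finger_force: 20.0
```

```bash
python3 - <<'E'
from h import *
chain((.54,-.1,.147,-5.5),(.6437,.0277,.147,-5.5))
E
```

```text
(0.54, -0.1, 0.147, -5.5) xyz [0.2443, 0.074, 0.0015] rot [0.0054, 0.003, -0.0003]
(0.6437, 0.0277, 0.147, -5.5) xyz [0.1371, 0.091, 0.0] rot [0.0, 0.0, 0.0]
```

Emit:
carry_out:
  plan:
    - {"xyz": [0.02, 0.006, 0], "rot": [0, 0, 0], "grip": 255}
    - {"xyz": [0.055, 0.017, 0], "rot": [0, 0, 0], "grip": 255}
    - {"xyz": [0.095, 0.029, 0], "rot": [0, 0, 0], "grip": 255}
    - {"xyz": [0.134, 0.041, 0], "rot": [0, 0, 0], "grip": 255}
    - {"xyz": [0.174, 0.053, 0], "rot": [0, 0, 0], "grip": 255}
    - {"xyz": [0.212, 0.064, 0], "rot": [0, 0, 0], "grip": 255}
    - {"xyz": [0.244, 0.074, 0], "rot": [0, 0, 0], "grip": 255}

```text
clock: 5.48
tool_pos: [0.5383, -0.0953, 0.1443]
eef_rot: [0.739, 0.673, -0.0, -0.001]
contact_force: [1.0, -0.5, -0.2]
opening: 0.27
finger_force: 20.0
```

Emit:
carry_out:
  plan:
    - {"xyz": [0.03, 0.02, 0], "rot": [0, 0, 0], "grip": 255}
    - {"xyz": [0.06, 0.04, 0], "rot": [0, 0, 0], "grip": 255}
    - {"xyz": [0.09, 0.06, 0], "rot": [0, 0, 0], "grip": 255}
    - {"xyz": [0.115, 0.077, 0], "rot": [0, 0, 0], "grip": 255}
    - {"xyz": [0.13, 0.086, 0], "rot": [0, 0, 0], "grip": 255}
    - {"xyz": [0.137, 0.091, 0], "rot": [0, 0, 0], "grip": 255}
    - {"xyz": [0.137, 0.091, 0], "rot": [0, 0, 0], "grip": 255}
    - {"xyz": [0.137, 0.091, 0], "rot": [0, 0, 0], "grip": 255}

```text
clock: 6.15
tool_pos: [0.6408, 0.0274, 0.1446]
eef_rot: [0.74, 0.672, -0.001, -0.0]
contact_force: [-0.6, -0.1, 0.0]
opening: 0.269
finger_force: 20.0
```

```bash
python3 - <<'E'
from h import *
s=r.get_state();c=cam("wrist",s);a=r.snapshot("wrist")[:,:,::-1].copy()
ex=np.array([.9954,-.0958,0]);ey=np.array([.0958,.9954,0]);o=np.array([.6494,.0874,0])
for x,y,z in((-.055,-.11,.032),(-.055,.11,.032),(.055,.11,.032),(.055,-.11,.032),(-.047,-.102,.02),(-.047,.102,.02),(.047,.102,.02),(.047,-.102,.02)):
    u=w2px(c,o+x*ex+y*ey+np.array([0,0,z]));cv2.circle(a,tuple(int(round(v)) for v in u),3,(0,0,255),1);print(u.round())
cv2.imwrite("pics/w2.png",a);print(s["tool_pos"])
chain((.6437,.0277,.037,-5.5))
E
```

```text
[261. 244.]
[245. -44.]
[402. -44.]
[385. 245.]
[271. 231.]
[260. -24.]
[387. -24.]
[374. 231.]
[0.64084876 0.02735543 0.14464546]
(0.6437, 0.0277, 0.037, -5.5) xyz [0.0018, 0.0031, 0.108] rot [-0.0022, 0.002, -0.0022]
```

View pics/w2.png

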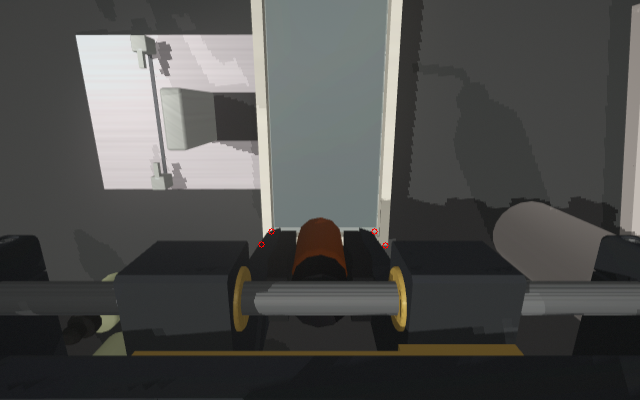

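Wrist view: the predicted well corners (red) sit on the inner and outer edges at the near end, and the vial hangs upright at (320,250) between the walls. The wash bottle is at right around (550,240), so I'll check its clearance before descending.

```bash
python3 - <<'E'
from h import *
s=cam("scene");c=cam("top")
f=lambda x,y:((x+.5)/2.9-.5+140,(y+.5)/2.9-.5+185)
for q in((720,375,0),(677,350,0),(763,355,0)): print(px2w(s,f(*q[:2]),q[2]).round(3))
w=cam("wrist")
for q in((142,44),(159,182)): print(px2w(w,q,.022).round(4))
for q in((166,118),): print(px2w(w,q,.08).round(4))
E
```

```text
[ 0.852 -0.06   0.   ]
[ 0.813 -0.062  0.   ]
[ 0.867 -0.022  0.   ]
[0.5139 0.1547 0.022 ]
[0.5016 0.0448 0.022 ]
[0.5475 0.097  0.08  ]
```

Emit:
carry_out:
  plan:
    - {"xyz": [0.002, 0.003, 0.03], "rot": [0, 0, 0], "grip": 255}
    - {"xyz": [0.002, 0.003, 0.06], "rot": [0, 0, 0], "grip": 255}
    - {"xyz": [0.002, 0.003, 0.085], "rot": [0, 0, 0], "grip": 255}
    - {"xyz": [0.002, 0.003, 0.098], "rot": [0, 0, 0], "grip": 255}
    - {"xyz": [0.002, 0.003, 0.104], "rot": [0, 0, 0], "grip": 255}
    - {"xyz": [0.002, 0.003, 0.107], "rot": [0, 0, 0], "grip": 255}
    - {"xyz": [0.002, 0.003, 0.108], "rot": [0, 0, 0], "grip": 255}
    - {"xyz": [0.002, 0.003, 0.108], "rot": [0, 0, 0], "grip": 255}

```text
clock: 6.87
tool_pos: [0.6461, 0.03, 0.0389]
eef_rot: [0.74, 0.672, 0.001, 0.001]
contact_force: [-0.0, 0.1, -0.8]
opening: 0.265
finger_force: 20.0
```

Emit:
carry_out:
  plan:
    - {"xyz": [0, 0, 0.001], "rot": [0, 0, 0], "grip": 255}
    - {"xyz": [0, 0, 0.002], "rot": [0, 0, 0], "grip": 255}
    - {"xyz": [0, 0, 0.002], "rot": [0, 0, 0], "grip": 255}
    - {"xyz": [0, 0, 0.002], "rot": [0, 0, 0], "grip": 255}

```text
clock: 7.2
tool_pos: [0.6455, 0.0305, 0.0361]
eef_rot: [0.74, 0.672, 0.0, 0.0]
contact_force: [-0.9, -0.3, 0.3]
opening: 0.263
finger_force: 20.0
```

Emit:
carry_out:
  plan:
    - {"xyz": [0, 0, 0.0005], "rot": [0, 0, 0], "grip": 255}
    - {"xyz": [0, 0, 0.001], "rot": [0, 0, 0], "grip": 255}
    - {"xyz": [0, 0, 0.001], "rot": [0, 0, 0], "grip": 255}
    - {"xyz": [0, 0, 0.001], "rot": [0, 0, 0], "grip": 255}

```text
clock: 7.53
tool_pos: [0.6455, 0.0304, 0.0357]
eef_rot: [0.74, 0.672, 0.0, 0.0]
contact_force: [-2.6, 0.5, 5.4]
opening: 0.263
finger_force: 20.0
```

Emit:
carry_out:
  plan:
    - {"xyz": [0, 0, -0.001], "rot": [0, 0, 0], "grip": 140}
    - {"xyz": [0, 0, -0.001], "rot": [0, 0, 0], "grip": 140}
    - {"xyz": [0, 0, -0.001], "rot": [0, 0, 0], "grip": 140}
    - {"xyz": [0, 0, -0.001], "rot": [0, 0, 0], "grip": 140}
    - {"xyz": [0, 0, -0.02], "rot": [0, 0, 0], "grip": 140}
    - {"xyz": [0, 0, -0.055], "rot": [0, 0, 0], "grip": 140}
    - {"xyz": [0, 0, -0.09], "rot": [0, 0, 0], "grip": 0}
    - {"xyz": [0, 0, -0.125], "rot": [0, 0, 0], "grip": 0}

```text
clock: 8.2
tool_pos: [0.6447, 0.0303, 0.1606]
eef_rot: [0.74, 0.672, -0.001, -0.0]
contact_force: [0.6, 0.5, 0.7]
opening: 0.578
finger_force: 0.0
```

```bash
python3 - <<'E'
from h import *
chain((.55,-.09,.17,-5.5),(.467,-.206,.14,-5.5),(.467,-.206,.016,-5.5))
E
```

```text
(0.55, -0.09, 0.17, -5.5) xyz [-0.1288, -0.0827, -0.0093] rot [-0.0013, 0.0003, -0.0]
(0.467, -0.206, 0.14, -5.5) xyz [-0.1234, -0.0715, 0.03] rot [0.0, 0.0, 0.0]
(0.467, -0.206, 0.016, -5.5) xyz [0.0, 0.0, 0.124] rot [0.0, 0.0, 0.0]
```

Emit:
carry_out:
  plan:
    - {"xyz": [-0.02, -0.012, 0], "rot": [0, 0, 0], "grip": 0}
    - {"xyz": [-0.055, -0.033, 0], "rot": [0, 0, 0], "grip": 0}
    - {"xyz": [-0.09, -0.055, 0], "rot": [0, 0, 0], "grip": 0}
    - {"xyz": [-0.125, -0.076, 0.01], "rot": [0, 0, 0], "grip": 0}
    - {"xyz": [-0.16, -0.098, 0.01], "rot": [0, 0, 0], "grip": 0}
    - {"xyz": [-0.195, -0.119, 0.02], "rot": [0, 0, 0], "grip": 0}
    - {"xyz": [-0.229, -0.14, 0.02], "rot": [0, 0, 0], "grip": 0}
    - {"xyz": [-0.252, -0.154, 0.02], "rot": [0, 0, 0], "grip": 0}

```text
clock: 8.87
tool_pos: [0.4642, -0.2091, 0.1393]
eef_rot: [0.742, 0.671, -0.001, -0.001]
contact_force: [0.5, 0.1, -0.7]
opening: 0.997
finger_force: 0.0
```

Emit:
carry_out:
  plan:
    - {"xyz": [0, 0, 0], "rot": [0, 0, 0], "grip": 0}
    - {"xyz": [0, 0, 0], "rot": [0, 0, 0], "grip": 0}
    - {"xyz": [0, 0, 0], "rot": [0, 0, 0], "grip": 0}

```text
clock: 9.12
tool_pos: [0.4686, -0.2051, 0.1397]
eef_rot: [0.74, 0.673, 0.001, 0.0]
contact_force: [0.5, 1.0, 0.3]
opening: 0.999
finger_force: 0.0
```

```bash
python3 - <<'E'
from h import *
s=r.get_state();c=cam("wrist",s);a=r.snapshot("wrist")[:,:,::-1].copy()
ex=np.array([.9954,-.0958,0]);ey=np.array([.0958,.9954,0])
# where the bottle (.0245 bulb/neck) should be
t=[np.array([.467+.02*np.cos(k),-.206+.02*np.sin(k),.042]) for k in np.linspace(0,6.28,9)]+[np.array([.467,-.206,.075])]
for P in t:
    u=w2px(c,P);cv2.circle(a,tuple(int(round(v)) for v in u),2,(0,0,255),-1)
cv2.imwrite("pics/w3.png",cv2.resize(a[100:300,200:460],None,fx=3,fy=3))
chain((.467,-.206,.016,-5.5))
E
```

```text
(0.467, -0.206, 0.016, -5.5) xyz [-0.0019, -0.002, 0.1237] rot [0.0011, -0.001, 0.0021]
```

View pics/w3.png

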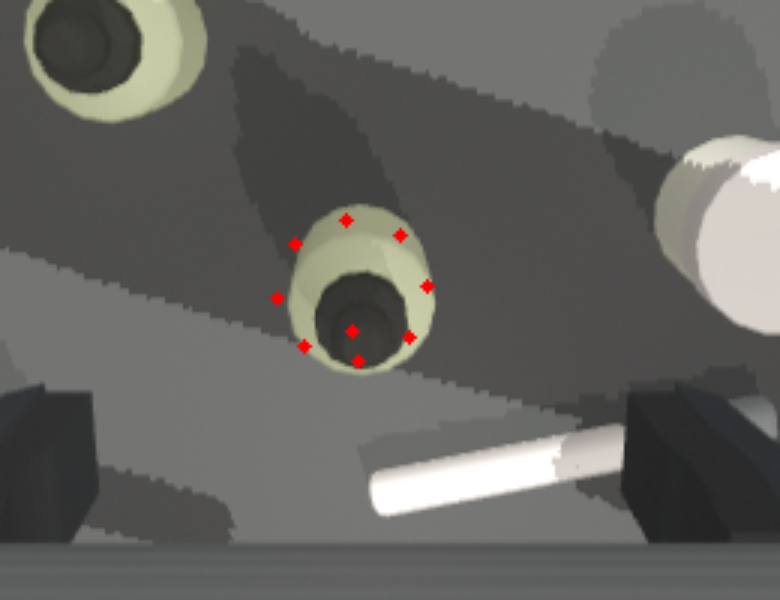

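The bottle appears at crop (361,300), about 9 crop px (≈2 mm) right of the prediction. The pen at (500,470) and the other bottle at (100,50) are clear of the fingers. Descending with that correction.

Emit:
carry_out:
  plan:
    - {"xyz": [-0.002, 0, 0.03], "rot": [0, 0, 0], "grip": 0}
    - {"xyz": [-0.002, 0, 0.065], "rot": [0, 0, 0], "grip": 0}
    - {"xyz": [-0.002, 0, 0.095], "rot": [0, 0, 0], "grip": 0}
    - {"xyz": [-0.002, 0, 0.113], "rot": [0, 0, 0], "grip": 0}
    - {"xyz": [-0.002, 0, 0.121], "rot": [0, 0, 0], "grip": 0}
    - {"xyz": [-0.002, 0, 0.124], "rot": [0, 0, 0], "grip": 0}
    - {"xyz": [-0.002, 0, 0.124], "rot": [0, 0, 0], "grip": 0}
    - {"xyz": [-0.002, 0, 0.124], "rot": [0, 0, 0], "grip": 120}
  squeeze: 20

```text
clock: 9.83
tool_pos: [0.4686, -0.2075, 0.0166]
eef_rot: [0.74, 0.673, 0.0, 0.001]
contact_force: [0.2, -0.3, 0.4]
opening: 0.944
finger_force: 0.0
```

Emit:
carry_out:
  plan:
    - {"xyz": [0, 0, 0], "rot": [0, 0, 0], "grip": 255}
    - {"xyz": [0, 0, 0], "rot": [0, 0, 0], "grip": 255}
    - {"xyz": [0, 0, 0], "rot": [0, 0, 0], "grip": 255}
    - {"xyz": [0, 0, 0], "rot": [0, 0, 0], "grip": 255}
    - {"xyz": [0, 0, 0], "rot": [0, 0, 0], "grip": 255}
    - {"xyz": [0, 0, 0], "rot": [0, 0, 0], "grip": 255}
    - {"xyz": [0, 0, 0], "rot": [0, 0, 0], "grip": 255}
    - {"xyz": [0, 0, 0], "rot": [0, 0, 0], "grip": 255}

```text
clock: 10.5
tool_pos: [0.4677, -0.2077, 0.0158]
eef_rot: [0.74, 0.672, 0.0, 0.0]
contact_force: [-0.2, 0.7, 1.2]
opening: 0.447
finger_force: 20.0
```

Emit:
carry_out:
  plan:
    - {"xyz": [0, 0, 0], "rot": [0, 0, 0], "grip": 255}
    - {"xyz": [0, 0, -0.02], "rot": [0, 0, 0], "grip": 255}
    - {"xyz": [0, 0, -0.055], "rot": [0, 0, 0], "grip": 255}
    - {"xyz": [0, 0, -0.09], "rot": [0, 0, 0], "grip": 255}
    - {"xyz": [0, 0, -0.125], "rot": [0, 0, 0], "grip": 255}
    - {"xyz": [0, 0, -0.14], "rot": [0, 0, 0], "grip": 255}
    - {"xyz": [0, 0, -0.14], "rot": [0, 0, 0], "grip": 255}
    - {"xyz": [0, 0, -0.14], "rot": [0, 0, 0], "grip": 255}

```text
clock: 11.17
tool_pos: [0.4678, -0.2077, 0.1561]
eef_rot: [0.74, 0.672, 0.0, 0.0]
contact_force: [-0.4, 1.1, -1.3]
opening: 0.447
finger_force: 20.0
```

```bash
python3 - <<'E'
from h import *
o=np.array([.6494,.0874]);ey=np.array([.0958,.9954])
p=o-.003*ey;print(p)
chain((*p,.155,-5.5),(*p,.038,-5.5))
E
```

```text
[0.6491126 0.0844138]
(np.float64(0.6491125999999999), np.float64(0.08441380000000001), 0.155, -5.5) xyz [0.3081, 0.1526, 0.0012] rot [0.0012, 0.0002, 0.0001]
(np.float64(0.6491125999999999), np.float64(0.08441380000000001), 0.038, -5.5) xyz [0.0, 0.0, 0.117] rot [0.0, 0.0, 0.0]
```

Emit:
carry_out:
  plan:
    - {"xyz": [0.02, 0.01, 0], "rot": [0, 0, 0], "grip": 255}
    - {"xyz": [0.05, 0.025, 0], "rot": [0, 0, 0], "grip": 255}
    - {"xyz": [0.085, 0.042, 0], "rot": [0, 0, 0], "grip": 255}
    - {"xyz": [0.12, 0.059, 0], "rot": [0, 0, 0], "grip": 255}
    - {"xyz": [0.155, 0.077, 0], "rot": [0, 0, 0], "grip": 255}
    - {"xyz": [0.19, 0.094, 0], "rot": [0, 0, 0], "grip": 255}
    - {"xyz": [0.225, 0.111, 0], "rot": [0, 0, 0], "grip": 255}
    - {"xyz": [0.258, 0.128, 0], "rot": [0, 0, 0], "grip": 255}

```text
clock: 11.83
tool_pos: [0.619, 0.0393, 0.1531]
eef_rot: [0.74, 0.673, -0.002, -0.001]
contact_force: [0.2, -0.1, -0.8]
opening: 0.447
finger_force: 20.0
```

Emit:
carry_out:
  plan:
    - {"xyz": [0.025, 0.012, 0], "rot": [0, 0, 0], "grip": 255}
    - {"xyz": [0.042, 0.021, 0], "rot": [0, 0, 0], "grip": 255}
    - {"xyz": [0.05, 0.025, 0], "rot": [0, 0, 0], "grip": 255}
    - {"xyz": [0.05, 0.025, 0], "rot": [0, 0, 0], "grip": 255}
    - {"xyz": [0.05, 0.025, 0], "rot": [0, 0, 0], "grip": 255}
    - {"xyz": [0.05, 0.025, 0], "rot": [0, 0, 0], "grip": 255}

```text
clock: 12.33
tool_pos: [0.6482, 0.0815, 0.1549]
eef_rot: [0.741, 0.671, -0.002, -0.0]
contact_force: [-0.5, -0.2, 0.0]
opening: 0.449
finger_force: 20.0
```

```bash
python3 - <<'E'
from h import *
print(r.get_state()["tool_pos"])
chain((.6491,.0844,.0375,-5.5))
E
```

```text
[0.64820007 0.08146092 0.15491865]
(0.6491, 0.0844, 0.0375, -5.5) xyz [0.0033, 0.0009, 0.1174] rot [-0.0022, 0.0023, -0.0027]
```

Emit:
carry_out:
  plan:
    - {"xyz": [0.002, 0, 0.03], "rot": [0, 0, 0], "grip": 255}
    - {"xyz": [0.002, 0, 0.065], "rot": [0, 0, 0], "grip": 255}
    - {"xyz": [0.002, 0, 0.09], "rot": [0, 0, 0], "grip": 255}
    - {"xyz": [0.002, 0, 0.105], "rot": [0, 0, 0], "grip": 255}
    - {"xyz": [0.002, 0, 0.112], "rot": [0, 0, 0], "grip": 255}
    - {"xyz": [0.002, 0, 0.116], "rot": [0, 0, 0], "grip": 255}
    - {"xyz": [0.002, 0, 0.117], "rot": [0, 0, 0], "grip": 255}
    - {"xyz": [0.002, 0, 0.117], "rot": [0, 0, 0], "grip": 255}

```text
clock: 13.0
tool_pos: [0.6505, 0.0859, 0.0399]
eef_rot: [0.74, 0.672, 0.001, 0.001]
contact_force: [-0.3, 0.0, -0.4]
opening: 0.445
finger_force: 20.0
```

Emit:
carry_out:
  plan:
    - {"xyz": [0, 0, 0.001], "rot": [0, 0, 0], "grip": 255}
    - {"xyz": [0, 0, 0.002], "rot": [0, 0, 0], "grip": 255}
    - {"xyz": [0, 0, 0.002], "rot": [0, 0, 0], "grip": 255}
    - {"xyz": [0, 0, 0.002], "rot": [0, 0, 0], "grip": 255}

```text
clock: 13.33
tool_pos: [0.6498, 0.0864, 0.0372]
eef_rot: [0.74, 0.672, 0.0, 0.0]
contact_force: [0.7, -0.7, -1.0]
opening: 0.446
finger_force: 20.0
```

Emit:
carry_out:
  plan:
    - {"xyz": [0, 0, 0.001], "rot": [0, 0, 0], "grip": 255}
    - {"xyz": [0, 0, 0.0015], "rot": [0, 0, 0], "grip": 255}
    - {"xyz": [0, 0, 0.002], "rot": [0, 0, 0], "grip": 255}
    - {"xyz": [0, 0, 0.002], "rot": [0, 0, 0], "grip": 255}

```text
clock: 13.67
tool_pos: [0.6499, 0.0863, 0.0358]
eef_rot: [0.74, 0.672, 0.0, 0.0]
contact_force: [-1.7, 0.3, 7.2]
opening: 0.449
finger_force: 20.0
```

Emit:
carry_out:
  plan:
    - {"xyz": [0, 0, -0.001], "rot": [0, 0, 0], "grip": 90}
    - {"xyz": [0, 0, -0.001], "rot": [0, 0, 0], "grip": 90}
    - {"xyz": [0, 0, -0.001], "rot": [0, 0, 0], "grip": 90}
    - {"xyz": [0, 0, -0.001], "rot": [0, 0, 0], "grip": 90}
    - {"xyz": [0, 0, -0.02], "rot": [0, 0, 0], "grip": 90}
    - {"xyz": [0, 0, -0.055], "rot": [0, 0, 0], "grip": 90}
    - {"xyz": [0, 0, -0.09], "rot": [0, 0, 0], "grip": 0}
    - {"xyz": [0, 0, -0.125], "rot": [0, 0, 0], "grip": 0}

```text
clock: 14.33
tool_pos: [0.6491, 0.0861, 0.1605]
eef_rot: [0.74, 0.672, -0.001, -0.0]
contact_force: [-1.0, -0.8, 0.9]
opening: 0.772
finger_force: 0.0
```

```bash
python3 - <<'E'
from h import *
chain((.581,-.2015,.145,-5.5),(.581,-.2015,.019,-5.5))
E
```

```text
(0.581, -0.2015, 0.145, -5.5) xyz [-0.2928, -0.0401, 0.0157] rot [-0.0014, 0.0004, -0.0001]
(0.581, -0.2015, 0.019, -5.5) xyz [0.0, 0.0, 0.126] rot [0.0, 0.0, 0.0]
```

Emit:
carry_out:
  plan:
    - {"xyz": [-0.03, -0.004, 0], "rot": [0, 0, 0], "grip": 0}
    - {"xyz": [-0.07, -0.01, 0], "rot": [0, 0, 0], "grip": 0}
    - {"xyz": [-0.11, -0.015, 0], "rot": [0, 0, 0], "grip": 0}
    - {"xyz": [-0.15, -0.02, 0], "rot": [0, 0, 0], "grip": 0}
    - {"xyz": [-0.19, -0.026, 0.005], "rot": [0, 0, 0], "grip": 0}
    - {"xyz": [-0.23, -0.032, 0.01], "rot": [0, 0, 0], "grip": 0}
    - {"xyz": [-0.268, -0.037, 0.015], "rot": [0, 0, 0], "grip": 0}
    - {"xyz": [-0.293, -0.04, 0.015], "rot": [0, 0, 0], "grip": 0}

```text
clock: 15.0
tool_pos: [0.579, -0.2068, 0.1438]
eef_rot: [0.742, 0.671, -0.002, -0.0]
contact_force: [0.3, -0.3, -0.3]
opening: 1.0
finger_force: 0.0
```

Emit:
carry_out:
  plan:
    - {"xyz": [0, 0, 0], "rot": [0, 0, 0], "grip": 0}
    - {"xyz": [0, 0, 0], "rot": [0, 0, 0], "grip": 0}
    - {"xyz": [0, 0, 0], "rot": [0, 0, 0], "grip": 0}

```text
clock: 15.25
tool_pos: [0.5821, -0.2003, 0.1445]
eef_rot: [0.74, 0.673, 0.001, -0.0]
contact_force: [0.0, -0.2, -0.1]
opening: 1.004
finger_force: 0.0
```

```bash
python3 - <<'E'
from h import *
s=r.get_state();c=cam("wrist",s);a=r.snapshot("wrist")[:,:,::-1].copy()
for k in np.linspace(0,2*np.pi,13):
    u=w2px(c,(.581+.025*np.cos(k),-.2015+.025*np.sin(k),.045));cv2.circle(a,tuple(int(round(v)) for v in u),1,(0,0,255),-1)
cv2.imwrite("pics/w4.png",cv2.resize(a[100:300,200:460],None,fx=3,fy=3))
chain((.581,-.2015,.019,-5.5))
E
```

```text
(0.581, -0.2015, 0.019, -5.5) xyz [-0.0023, -0.0012, 0.1256] rot [0.0001, -0.0017, 0.0024]
```

View pics/w4.png

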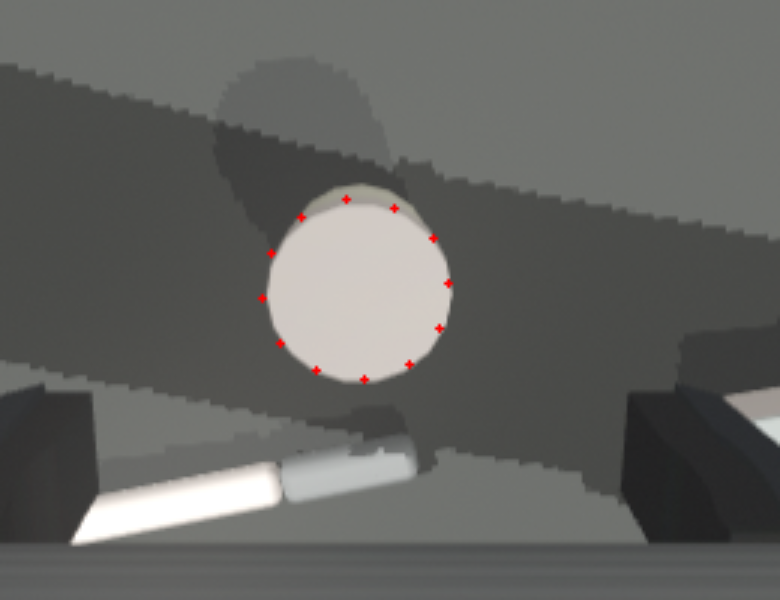

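The jar lid is centred at crop (359,293), within about 1 mm of the prediction. The pen lies near (250,490), clear of the fingers. Grasping.

Emit:
carry_out:
  plan:
    - {"xyz": [-0.003, 0, 0.03], "rot": [0, 0, 0], "grip": 0}
    - {"xyz": [-0.003, 0, 0.065], "rot": [0, 0, 0], "grip": 0}
    - {"xyz": [-0.003, 0, 0.095], "rot": [0, 0, 0], "grip": 0}
    - {"xyz": [-0.003, 0, 0.113], "rot": [0, 0, 0], "grip": 0}
    - {"xyz": [-0.003, 0, 0.122], "rot": [0, 0, 0], "grip": 0}
    - {"xyz": [-0.003, 0, 0.125], "rot": [0, 0, 0], "grip": 0}
    - {"xyz": [-0.003, 0, 0.125], "rot": [0, 0, 0], "grip": 0}
    - {"xyz": [-0.003, 0, 0.125], "rot": [0, 0, 0], "grip": 120}
  squeeze: 25

```text
clock: 15.97
tool_pos: [0.5826, -0.2043, 0.0208]
eef_rot: [0.74, 0.673, 0.001, 0.001]
contact_force: [0.9, 0.2, 0.7]
opening: 0.95
finger_force: 0.0
```

Emit:
carry_out:
  plan:
    - {"xyz": [0, 0, 0], "rot": [0, 0, 0], "grip": 255}
    - {"xyz": [0, 0, 0], "rot": [0, 0, 0], "grip": 255}
    - {"xyz": [0, 0, 0], "rot": [0, 0, 0], "grip": 255}
    - {"xyz": [0, 0, 0], "rot": [0, 0, 0], "grip": 255}
    - {"xyz": [0, 0, 0], "rot": [0, 0, 0], "grip": 255}
    - {"xyz": [0, 0, 0], "rot": [0, 0, 0], "grip": 255}
    - {"xyz": [0, 0, 0], "rot": [0, 0, 0], "grip": 255}
    - {"xyz": [0, 0, 0], "rot": [0, 0, 0], "grip": 255}

```text
clock: 16.63
tool_pos: [0.5816, -0.2047, 0.02]
eef_rot: [0.74, 0.672, 0.0, 0.0]
contact_force: [-0.3, 0.7, 3.5]
opening: 0.543
finger_force: 25.0
```

Emit:
carry_out:
  plan:
    - {"xyz": [0, 0, 0], "rot": [0, 0, 0], "grip": 255}
    - {"xyz": [0, 0, -0.02], "rot": [0, 0, 0], "grip": 255}
    - {"xyz": [0, 0, -0.055], "rot": [0, 0, 0], "grip": 255}
    - {"xyz": [0, 0, -0.09], "rot": [0, 0, 0], "grip": 255}
    - {"xyz": [0, 0, -0.125], "rot": [0, 0, 0], "grip": 255}
    - {"xyz": [0, 0, -0.14], "rot": [0, 0, 0], "grip": 255}
    - {"xyz": [0, 0, -0.14], "rot": [0, 0, 0], "grip": 255}
    - {"xyz": [0, 0, -0.14], "rot": [0, 0, 0], "grip": 255}

```text
clock: 17.3
tool_pos: [0.5814, -0.2045, 0.1598]
eef_rot: [0.74, 0.672, 0.0, 0.0]
contact_force: [-0.3, 0.1, -1.7]
opening: 0.543
finger_force: 25.0
```

```bash
python3 - <<'E'
from h import *
o=np.array([.6494,.0874]);ey=np.array([.0958,.9954])
p=o+.058*ey;print(p)
chain((*p,.158,-5.5))
E
```

```text
[0.6549564 0.1451332]
(np.float64(0.6549564), np.float64(0.14513320000000002), 0.158, -5.5) xyz [0.3551, 0.0397, 0.0018] rot [0.0006, -0.0001, 0.0001]
```

Emit:
carry_out:
  plan:
    - {"xyz": [0.02, 0.002, 0], "rot": [0, 0, 0], "grip": 255}
    - {"xyz": [0.055, 0.006, 0], "rot": [0, 0, 0], "grip": 255}
    - {"xyz": [0.092, 0.01, 0], "rot": [0, 0, 0], "grip": 255}
    - {"xyz": [0.13, 0.014, 0], "rot": [0, 0, 0], "grip": 255}
    - {"xyz": [0.168, 0.019, 0], "rot": [0, 0, 0], "grip": 255}
    - {"xyz": [0.206, 0.023, 0], "rot": [0, 0, 0], "grip": 255}
    - {"xyz": [0.244, 0.027, 0], "rot": [0, 0, 0], "grip": 255}
    - {"xyz": [0.28, 0.031, 0], "rot": [0, 0, 0], "grip": 255}

```text
clock: 17.97
tool_pos: [0.6375, 0.0736, 0.1568]
eef_rot: [0.74, 0.673, -0.002, -0.002]
contact_force: [-0.2, -0.3, -1.1]
opening: 0.54
finger_force: 25.0
```

Emit:
carry_out:
  plan:
    - {"xyz": [0.032, 0.004, 0], "rot": [0, 0, 0], "grip": 255}
    - {"xyz": [0.057, 0.007, 0], "rot": [0, 0, 0], "grip": 255}
    - {"xyz": [0.07, 0.008, 0], "rot": [0, 0, 0], "grip": 255}
    - {"xyz": [0.075, 0.009, 0], "rot": [0, 0, 0], "grip": 255}
    - {"xyz": [0.075, 0.009, 0], "rot": [0, 0, 0], "grip": 255}
    - {"xyz": [0.075, 0.009, 0], "rot": [0, 0, 0], "grip": 255}

```text
clock: 18.47
tool_pos: [0.6548, 0.1421, 0.1588]
eef_rot: [0.741, 0.671, -0.001, 0.0]
contact_force: [-0.0, -0.5, -0.9]
opening: 0.542
finger_force: 25.0
```

```bash
python3 - <<'E'
from h import *
a=r.snapshot("scene")[:,:,::-1];b=r.snapshot("wrist")[:,:,::-1]
s=cam("scene");u=w2px(s,r.get_state()["tool_pos"]).astype(int);print(u)
x,y=max(0,u[0]-90),max(0,u[1]-60)
im=np.zeros((600,800,3),np.uint8)
A=cv2.resize(a[y:y+120,x:x+180],(600,400),interpolation=cv2.INTER_CUBIC);im[:400,:600]=A
B=cv2.resize(b[200:330,240:400],(246,200));im[400:,:246]=B
t=r.snapshot("top")[:,:,::-1][130:200,265:355];im[400:,260:517]=cv2.resize(t,(257,200))
cv2.imwrite("pics/m1.png",im);print(x,y)
chain((.655,.1451,.042,-5.5))
E
```

```text
[373 181]
283 121
(0.655, 0.1451, 0.042, -5.5) xyz [0.0033, -0.0005, 0.1177] rot [-0.0002, 0.0017, -0.0034]
```

View pics/m1.png

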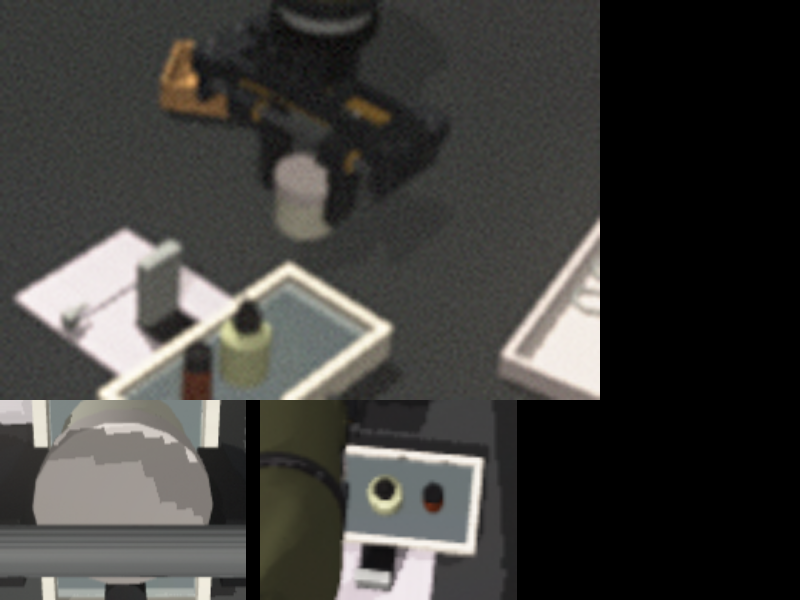

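The jar hangs upright in the fingers at (302,195), and the bottle (247,345) and vial (198,375) stand in the well. Lowering the jar.

Emit:
carry_out:
  plan:
    - {"xyz": [0.001, 0, 0.03], "rot": [0, 0, 0], "grip": 255}
    - {"xyz": [0.001, 0, 0.065], "rot": [0, 0, 0], "grip": 255}
    - {"xyz": [0.001, 0, 0.09], "rot": [0, 0, 0], "grip": 255}
    - {"xyz": [0.001, 0, 0.105], "rot": [0, 0, 0], "grip": 255}
    - {"xyz": [0.001, 0, 0.112], "rot": [0, 0, 0], "grip": 255}
    - {"xyz": [0.001, 0, 0.115], "rot": [0, 0, 0], "grip": 255}
    - {"xyz": [0.001, 0, 0.117], "rot": [0, 0, 0], "grip": 255}
    - {"xyz": [0.001, 0, 0.117], "rot": [0, 0, 0], "grip": 255}

```text
clock: 19.28
tool_pos: [0.6564, 0.1458, 0.0439]
eef_rot: [0.74, 0.672, 0.001, 0.001]
contact_force: [0.4, -0.0, -0.5]
opening: 0.537
finger_force: 25.0
```

Emit:
carry_out:
  plan:
    - {"xyz": [0, 0, 0.001], "rot": [0, 0, 0], "grip": 255}
    - {"xyz": [0, 0, 0.0015], "rot": [0, 0, 0], "grip": 255}
    - {"xyz": [0, 0, 0.002], "rot": [0, 0, 0], "grip": 255}
    - {"xyz": [0, 0, 0.002], "rot": [0, 0, 0], "grip": 255}

```text
clock: 19.62
tool_pos: [0.6556, 0.1461, 0.0412]
eef_rot: [0.74, 0.672, 0.0, 0.0]
contact_force: [0.3, 0.1, -0.3]
opening: 0.54
finger_force: 25.0
```

Emit:
carry_out:
  plan:
    - {"xyz": [0, 0, 0.001], "rot": [0, 0, 0], "grip": 255}
    - {"xyz": [0, 0, 0.0015], "rot": [0, 0, 0], "grip": 255}
    - {"xyz": [0, 0, 0.002], "rot": [0, 0, 0], "grip": 255}
    - {"xyz": [0, 0, 0.002], "rot": [0, 0, 0], "grip": 255}

```text
clock: 19.95
tool_pos: [0.6557, 0.146, 0.0399]
eef_rot: [0.74, 0.672, 0.0, 0.0]
contact_force: [-2.1, 0.2, 6.9]
opening: 0.543
finger_force: 25.0
```

Emit:
carry_out:
  plan:
    - {"xyz": [0, 0, -0.001], "rot": [0, 0, 0], "grip": 70}
    - {"xyz": [0, 0, -0.001], "rot": [0, 0, 0], "grip": 70}
    - {"xyz": [0, 0, -0.001], "rot": [0, 0, 0], "grip": 70}
    - {"xyz": [0, 0, -0.001], "rot": [0, 0, 0], "grip": 70}
    - {"xyz": [0, 0, -0.02], "rot": [0, 0, 0], "grip": 70}
    - {"xyz": [0, 0, -0.06], "rot": [0, 0, 0], "grip": 70}
    - {"xyz": [0, 0, -0.1], "rot": [0, 0, 0], "grip": 70}
    - {"xyz": [0, 0, -0.14], "rot": [0, 0, 0], "grip": 70}

```text
clock: 20.62
tool_pos: [0.6548, 0.1457, 0.1797]
eef_rot: [0.74, 0.672, -0.001, -0.0]
contact_force: [0.8, -0.2, 0.0]
opening: 0.725
finger_force: 0.0
```

```bash
python3 - <<'E'
from h import *
chain((.527,.069,.2,-5.5))
E
```

```text
(0.527, 0.069, 0.2, -5.5) xyz [-0.0887, -0.1199, -0.0201] rot [-0.0014, 0.0006, -0.0001]
```

Emit:
carry_out:
  plan:
    - {"xyz": [-0.02, -0.027, -0.01], "rot": [0, 0, 0], "grip": 70}
    - {"xyz": [-0.04, -0.055, -0.02], "rot": [0, 0, 0], "grip": 70}
    - {"xyz": [-0.062, -0.084, -0.02], "rot": [0, 0, 0], "grip": 70}
    - {"xyz": [-0.08, -0.108, -0.02], "rot": [0, 0, 0], "grip": 70}
    - {"xyz": [-0.089, -0.12, -0.02], "rot": [0, 0, 0], "grip": 70}
    - {"xyz": [-0.089, -0.12, -0.02], "rot": [0, 0, 0], "grip": 70}
    - {"xyz": [-0.089, -0.12, -0.02], "rot": [0, 0, 0], "grip": 70}
    - {"xyz": [-0.089, -0.12, -0.02], "rot": [0, 0, 0], "grip": 70}

```text
clock: 21.28
tool_pos: [0.5288, 0.0698, 0.1988]
eef_rot: [0.74, 0.673, 0.001, 0.0]
contact_force: [0.4, -0.0, -0.1]
opening: 0.721
finger_force: 0.0
```

Emit:
carry_out:
  plan:
    - {"xyz": [0, 0, 0], "rot": [0, 0, 0], "grip": 70}
    - {"xyz": [0, 0, 0], "rot": [0, 0, 0], "grip": 70}
    - {"xyz": [0, 0, 0], "rot": [0, 0, 0], "grip": 70}
    - {"xyz": [0, 0, 0], "rot": [0, 0, 0], "grip": 70}

```text
clock: 21.62
tool_pos: [0.5278, 0.0692, 0.1985]
eef_rot: [0.74, 0.673, 0.0, 0.0]
contact_force: [0.7, -0.2, 0.8]
opening: 0.724
finger_force: 0.0
```

```bash
python3 - <<'E'
from h import *
s=r.get_state();c=cam("wrist",s);a=r.snapshot("wrist")[:,:,::-1].copy()
cv2.imwrite("w5raw.png",a);np.savez("w5.npz",K=c[0],M=c[1],t=c[2])
ex=np.array([.9954,-.0958,0]);ey=np.array([.0958,.9954,0]);o=np.array([.6494,.0874,0])
for x,y,z in((-.145,.056,.022),(-.145,-.056,.022),(-.1,0,.08),(-.055,-.065,.03),(-.055,.11,.032),(-.205,.065,.006),(-.205,-.065,.006)):
    print((x,y,z),w2px(c,o+x*ex+y*ey+[0,0,z]).round(1))
print(s["tool_pos"])
x0,y0=200,40
cv2.imwrite("pics/w5.png",cv2.resize(a[y0:y0+195,x0:x0+260],None,fx=3,fy=3,interpolation=cv2.INTER_CUBIC))
E
```

```text
(-0.145, 0.056, 0.022) [292.9  88.2]
(-0.145, -0.056, 0.022) [295.  199.3]
(-0.1, 0, 0.08) [342.4 154.7]
(-0.055, -0.065, 0.03) [380.8 209.9]
(-0.055, 0.11, 0.032) [391.7  24.1]
(-0.205, 0.065, 0.006) [234.5  79.6]
(-0.205, -0.065, 0.006) [242.5 202.9]
[0.52775121 0.06916817 0.198498  ]
```

View pics/w5.png

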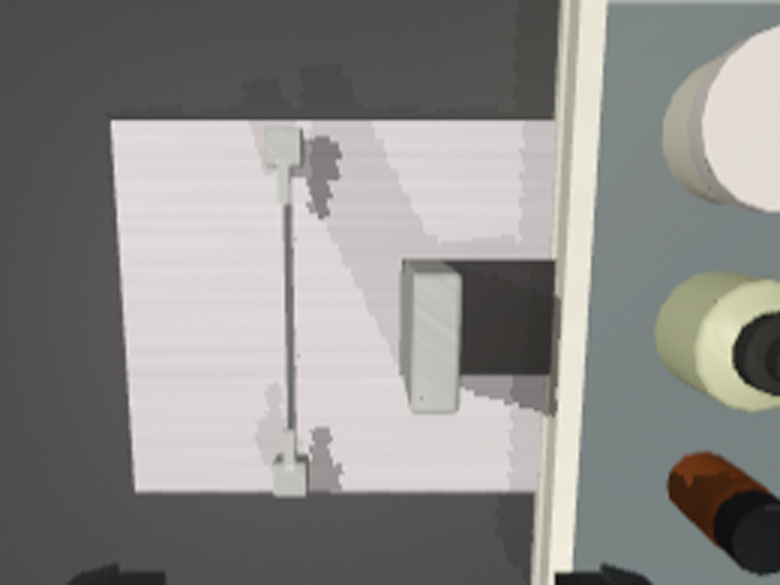

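The jar, bottle and vial stand in the well at right. Studs are at crop (283,147) and (290,480), tab top centred at (434,340). All three are about 1.5 px right of the prediction, so the box sits about 1.5 mm farther back. Computing the relative distance.

```bash
python3 - <<'E'
from h import *
d=np.load("w5.npz");c=(d["K"],d["M"],d["t"])
f=lambda x,y:((x+.5)/3-.5+200,(y+.5)/3-.5+40)
S=[px2w(c,f(*q),.022) for q in((283,147),(290,478))]
T=[px2w(c,f(*q),.08) for q in((411,270),(461,270),(458,411),(412,411))]
W=[px2w(c,f(*q),.032) for q in((566,0),(534,585))]; W2=[px2w(c,f(*q),.006) for q in((111,121),(135,491))]
ex=np.array([.9954,-.0958,0]);ey=np.array([.0958,.9954,0]);o=np.array([.6494,.0874,0])
for n,L in(("S",S),("T",T),("W",W),("tongue",W2)):
    print(n,[(round((p-o)@ex,4),round((p-o)@ey,4)) for p in L])
t=np.mean(T,0);m=np.mean(S,0);print(t,m,(t-m)@ex)
chain((*(t[:2]),.12,-5.5),(*(t[:2]),.043,-5.5))
E
```

```text
S [(np.float64(-0.144), np.float64(0.0556)), (np.float64(-0.1436), np.float64(-0.0556))]
T [(np.float64(-0.1051), np.float64(0.0206)), (np.float64(-0.0914), np.float64(0.0206)), (np.float64(-0.0911), np.float64(-0.0188)), (np.float64(-0.1042), np.float64(-0.0188))]
W [(np.float64(-0.0572), np.float64(0.0973)), (np.float64(-0.0573), np.float64(-0.0919))]
tongue [(np.float64(-0.2029), np.float64(0.0646)), (np.float64(-0.2027), np.float64(-0.0654))]
[0.55198148 0.09769614 0.08      ] [0.50626491 0.10116211 0.022     ] 0.04583831705612757
(np.float64(0.5519814831313858), np.float64(0.09769614252233919), 0.12, -5.5) xyz [0.0308, 0.0215, 0.0785] rot [0.0, -0.0, 0.0004]
(np.float64(0.5519814831313858), np.float64(0.09769614252233919), 0.043, -5.5) xyz [0.0, 0.0, 0.077] rot [0.0, 0.0, 0.0]
```

Emit:
carry_out:
  plan:
    - {"xyz": [0.031, 0.021, 0.02], "rot": [0, 0, 0], "grip": 130}
    - {"xyz": [0.031, 0.021, 0.05], "rot": [0, 0, 0], "grip": 130}
    - {"xyz": [0.031, 0.021, 0.07], "rot": [0, 0, 0], "grip": 130}
    - {"xyz": [0.031, 0.021, 0.078], "rot": [0, 0, 0], "grip": 130}
    - {"xyz": [0.031, 0.021, 0.078], "rot": [0, 0, 0], "grip": 130}
    - {"xyz": [0.031, 0.021, 0.078], "rot": [0, 0, 0], "grip": 130}
    - {"xyz": [0.031, 0.021, 0.078], "rot": [0, 0, 0], "grip": 130}

```text
clock: 22.25
tool_pos: [0.5521, 0.0973, 0.1219]
eef_rot: [0.74, 0.672, 0.001, 0.001]
contact_force: [-0.1, 0.5, 0.8]
opening: 0.494
finger_force: 0.0
```

```bash
python3 - <<'E'
from h import *
chain((.552,.0977,.043,-5.5))
E
```

```text
(0.552, 0.0977, 0.043, -5.5) xyz [0.0003, -0.0003, 0.0789] rot [0.0021, -0.0004, -0.0008]
```

Emit:
carry_out:
  plan:
    - {"xyz": [0, 0, 0.02], "rot": [0, 0, 0], "grip": 130}
    - {"xyz": [0, 0, 0.045], "rot": [0, 0, 0], "grip": 130}
    - {"xyz": [0, 0, 0.064], "rot": [0, 0, 0], "grip": 130}
    - {"xyz": [0, 0, 0.074], "rot": [0, 0, 0], "grip": 130}
    - {"xyz": [0, 0, 0.078], "rot": [0, 0, 0], "grip": 130}
    - {"xyz": [0, 0, 0.078], "rot": [0, 0, 0], "grip": 130}
    - {"xyz": [0, 0, 0.078], "rot": [0, 0, 0], "grip": 130}
  squeeze: 40

```text
clock: 22.83
tool_pos: [0.5521, 0.0977, 0.0438]
eef_rot: [0.74, 0.672, 0.001, 0.0]
contact_force: [0.3, -0.5, 0.1]
opening: 0.49
finger_force: 0.0
```

Emit:
carry_out:
  plan:
    - {"xyz": [0, 0, 0], "rot": [0, 0, 0], "grip": 255}
    - {"xyz": [0, 0, 0], "rot": [0, 0, 0], "grip": 255}
    - {"xyz": [0, 0, 0], "rot": [0, 0, 0], "grip": 255}
    - {"xyz": [0, 0, 0], "rot": [0, 0, 0], "grip": 255}
    - {"xyz": [0, 0, 0], "rot": [0, 0, 0], "grip": 255}
    - {"xyz": [0, 0, 0], "rot": [0, 0, 0], "grip": 255}
    - {"xyz": [0, 0, 0], "rot": [0, 0, 0], "grip": 255}
    - {"xyz": [0, 0, 0], "rot": [0, 0, 0], "grip": 255}

```text
clock: 23.5
tool_pos: [0.5521, 0.0977, 0.0431]
eef_rot: [0.74, 0.672, 0.001, 0.001]
contact_force: [1.0, -0.2, 2.7]
opening: 0.151
finger_force: 40.0
```

```bash
python3 - <<'E'
from h import *
s=r.get_state();e=np.array([.9954,-.0958,0]);o=np.array([.6494,.0874,0]);print((s["tool_pos"]-o)@e,s["tool_pos"],s["opening"],s["finger_force"])
E
```

```text
-0.0978222804912035 [0.55211778 0.09770859 0.04309834] 0.15120542985578303 40.001105200499296
```

Emit:
carry_out:
  plan:
    - {"xyz": [0, -0.005, 0], "rot": [0, 0, 0], "grip": 255}
    - {"xyz": [0, -0.014, 0], "rot": [0, 0, 0], "grip": 255}
    - {"xyz": [0, -0.024, 0], "rot": [0, 0, 0], "grip": 255}
    - {"xyz": [0, -0.034, 0], "rot": [0, 0, 0], "grip": 255}
    - {"xyz": [0, -0.042, 0], "rot": [0, 0, 0], "grip": 255}
    - {"xyz": [0, -0.046, 0], "rot": [0, 0, 0], "grip": 255}
    - {"xyz": [0, -0.046, 0], "rot": [0, 0, 0], "grip": 255}
    - {"xyz": [0, -0.046, 0], "rot": [0, 0, 0], "grip": 255}
  squeeze: 50

```text
clock: 24.17
tool_pos: [0.5085, 0.1019, 0.0431]
eef_rot: [0.74, 0.672, 0.002, 0.002]
contact_force: [6.3, 0.1, -1.1]
opening: 0.156
finger_force: 50.1
```

Emit:
carry_out:
  plan:
    - {"xyz": [0, 0, 0], "rot": [0, 0, 0], "grip": 255}
    - {"xyz": [0, 0, 0], "rot": [0, 0, 0], "grip": 255}
    - {"xyz": [0, 0, 0], "rot": [0, 0, 0], "grip": 255}
    - {"xyz": [0, 0, 0], "rot": [0, 0, 0], "grip": 255}

```text
clock: 24.5
tool_pos: [0.5088, 0.1019, 0.0431]
eef_rot: [0.741, 0.672, 0.003, 0.002]
contact_force: [6.4, -0.2, -1.4]
opening: 0.155
finger_force: 50.1
```

```bash
python3 - <<'E'
from h import *
s=r.get_state();e=np.array([.9954,-.0958,0]);ey=np.array([.0958,.9954,0]);o=np.array([.6494,.0874,0]);print((s["tool_pos"]-o)@e,s["tool_pos"],s["opening"],s["finger_force"],s["contact_force"],s["moment"])
c=cam("wrist",s);a=r.snapshot("wrist")[:,:,::-1].copy()
for y in(.056,-.056):print(w2px(c,o-.1438*e+y*ey+[0,0,.022]))
b=cam("scene");im=r.snapshot("scene")[:,:,::-1].copy()
u=w2px(b,s["tool_pos"]).astype(int)
m=np.zeros((600,800,3),np.uint8)
m[:330]=cv2.resize(a[30:294],(800,330))
A=im[u[1]-45:u[1]+63,u[0]-60:u[0]+100]; m[330:600,:400]=cv2.resize(A,(400,270),interpolation=cv2.INTER_CUBIC)
t=cam("top");v=w2px(t,s["tool_pos"]).astype(int);tm=r.snapshot("top")[:,:,::-1]
m[330:600,400:]=cv2.resize(tm[v[1]-54:v[1]+27,v[0]-60:v[0]+60],(400,270),interpolation=cv2.INTER_CUBIC)
cv2.imwrite("pics/fin.png",m)
E
```

```text
-0.14130376069085002 [0.50883429 0.10185353 0.0430855 ] 0.15532537332269783 50.06283617578447 [ 6.42723503 -0.21204186 -1.41210359] [-0.24959532 -1.08008376  0.03713321]
[313.99410836 133.38386209]
[314.7143668  318.60577261]
```

View pics/fin.png

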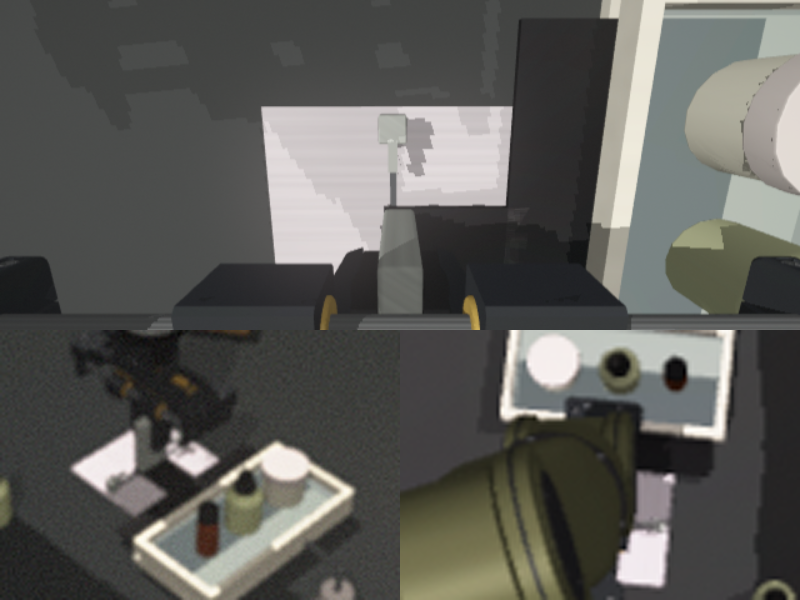

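Final check: the studs are untouched at (392,129), predicted (392,129). Three samples stand upright in the well, and the handle is gripped. The measured pull is 43.5 mm because the spring deflects the arm, so 2.4 mm more is needed.

Emit:
carry_out:
  plan:
    - {"xyz": [0, -0.001, 0], "rot": [0, 0, 0], "grip": 255}
    - {"xyz": [0, -0.002, 0], "rot": [0, 0, 0], "grip": 255}
    - {"xyz": [0, -0.0026, 0], "rot": [0, 0, 0], "grip": 255}
    - {"xyz": [0, -0.0026, 0], "rot": [0, 0, 0], "grip": 255}
    - {"xyz": [0, -0.0026, 0], "rot": [0, 0, 0], "grip": 255}
    - {"xyz": [0, -0.0026, 0], "rot": [0, 0, 0], "grip": 255}
    - {"xyz": [0, -0.0026, 0], "rot": [0, 0, 0], "grip": 255}
    - {"xyz": [0, -0.0026, 0], "rot": [0, 0, 0], "grip": 255}

```text
clock: 25.32
tool_pos: [0.5067, 0.1021, 0.0431]
eef_rot: [0.741, 0.672, 0.003, 0.003]
contact_force: [7.4, -1.0, -1.6]
opening: 0.158
finger_force: 50.1
```

```bash
python3 - <<'E'
from h import *
s=r.get_state();e=np.array([.9954,-.0958,0]);o=np.array([.6494,.0874,0]);print((s["tool_pos"]-o)@e,s["tool_pos"],s["opening"],s["finger_force"],s["contact_force"])
M=R.from_quat(s["eef_rot"]).as_matrix();print((s["tool_pos"]-.019*M[:,2]-o)@e)
E
```

```text
-0.14346784913388436 [0.50668029 0.10206236 0.04306811] 0.1575406682646248 50.081074833869934 [ 7.44170203 -1.00740681 -1.55701125]
-0.1436148879530429
```

```bash
python3 - <<'E'
from h import *
s=r.get_state();c=cam("wrist",s);a=r.snapshot("wrist")
e=np.array([.9954,-.0958,0]);ey=np.array([.0958,.9954,0]);o=np.array([.6494,.0874,0])
g=cv2.cvtColor(a,cv2.COLOR_RGB2GRAY).astype(int)
for x in(-.1508,-.1438,-.1368):
    for y in(.021,.005): print(x,y,w2px(c,o+x*e+y*ey+[0,0,.08]).round(1))
for row in(236,243,248,255,262): print(row,g[row,292:348].tolist())
for row in(128,132,136): print(row,g[row,295:335].tolist())
for y in(.056,):print([w2px(c,o+x*e+y*ey+[0,0,.022]).round(1) for x in(-.1498,-.1378)])
E
```

```text
-0.1508 0.021 [299.9 240.9]
-0.1508 0.005 [300.6 279.2]
-0.1438 0.021 [318.7 240.9]
-0.1438 0.005 [318.7 279.2]
-0.1368 0.021 [337.4 240.8]
-0.1368 0.005 [336.8 279.1]
236 [51, 50, 50, 50, 49, 49, 49, 49, 49, 48, 57, 141, 104, 92, 95, 99, 98, 97, 97, 96, 96, 95, 94, 94, 95, 95, 96, 98, 98, 99, 100, 100, 98, 98, 97, 97, 95, 95, 94, 95, 96, 97, 96, 96, 90, 38, 36, 37, 37, 35, 37, 35, 36, 35, 35, 35]
243 [48, 48, 48, 47, 47, 46, 47, 46, 46, 47, 74, 89, 92, 97, 102, 104, 104, 103, 103, 102, 101, 100, 99, 99, 98, 100, 101, 101, 103, 104, 105, 105, 105, 104, 104, 103, 103, 101, 101, 100, 100, 102, 100, 100, 97, 90, 42, 34, 33, 33, 34, 33, 33, 33, 34, 34]
248 [46, 47, 45, 45, 45, 44, 44, 44, 44, 53, 88, 97, 100, 105, 107, 107, 106, 106, 106, 108, 108, 108, 108, 107, 106, 105, 106, 104, 104, 104, 103, 104, 105, 106, 108, 108, 109, 110, 110, 109, 108, 108, 106, 105, 103, 100, 72, 34, 33, 33, 33, 33, 33, 32, 31, 32]
255 [43, 42, 44, 42, 42, 42, 42, 42, 40, 44, 85, 93, 97, 100, 102, 104, 105, 105, 106, 107, 107, 107, 107, 107, 107, 106, 105, 105, 104, 105, 106, 107, 107, 107, 105, 105, 104, 103
[... 302 characters left out ...]
5, 28, 29, 31, 30, 30, 30, 29, 28, 29]
128 [202, 201, 201, 202, 201, 202, 201, 201, 201, 201, 200, 182, 184, 180, 180, 180, 181, 181, 181, 181, 181, 180, 180, 180, 181, 182, 183, 182, 180, 178, 177, 177, 177, 149, 116, 154, 154, 154, 154, 154]
132 [199, 199, 199, 199, 198, 198, 199, 199, 199, 199, 198, 184, 187, 181, 180, 179, 179, 179, 179, 179, 179, 179, 180, 180, 180, 179, 179, 179, 179, 179, 180, 181, 182, 156, 117, 151, 151, 151, 151, 151]
136 [199, 199, 199, 199, 199, 198, 198, 199, 199, 199, 198, 183, 187, 181, 182, 181, 181, 181, 180, 179, 179, 179, 179, 195, 195, 194, 194, 178, 179, 179, 178, 179, 179, 156, 117, 152, 152, 152, 152, 152]
[array([306.6, 133.4]), array([329.6, 133.4])]
```

Sub-pixel edges put the tab at column 319.9 (z 0.08, x -0.1434) and the stud at 317.0 (z 0.022, x -0.1444), so the handle is just under 1 mm short.

Emit:
carry_out:
  plan:
    - {"xyz": [0, -0.0005, 0], "rot": [0, 0, 0], "grip": 255}
    - {"xyz": [0, -0.0009, 0], "rot": [0, 0, 0], "grip": 255}
    - {"xyz": [0, -0.0009, 0], "rot": [0, 0, 0], "grip": 255}
    - {"xyz": [0, -0.0009, 0], "rot": [0, 0, 0], "grip": 255}
    - {"xyz": [0, -0.0009, 0], "rot": [0, 0, 0], "grip": 255}
    - {"xyz": [0, -0.0009, 0], "rot": [0, 0, 0], "grip": 255}

```text
clock: 25.87
tool_pos: [0.506, 0.1021, 0.0431]
eef_rot: [0.741, 0.672, 0.003, 0.003]
contact_force: [7.8, -1.1, -1.6]
opening: 0.151
finger_force: 50.1
```

```bash
python3 - <<'E'
from h import *
s=r.get_state();e=np.array([.9954,-.0958,0]);o=np.array([.6494,.0874,0]);print((s["tool_pos"]-o)@e,s["finger_force"],s["contact_force"],s["clock"])
print(r.finish_job())
E
```

```text
-0.14417580409071823 50.087848361581564 [ 7.80623376 -1.05136122 -1.60641323] 25.8667
the job is handed in; nothing more can be done
None
```

I handed the job in at 25.9 s: the vial, dropper bottle and specimen jar stand upright in the well, and the gripper holds the handle at the mark to within about 1 mm by my measurement (I viewed 11 pictures, one over the limit of 10).

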